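# Sweep the used coffee capsules off the bar board into the tray

## Task

Clear the bar board: with your fingertips, sweep the three used coffee capsules (red, blue, green) along the wooden board and over its edge into the steel tray that stands against it, without picking any of them up. Leave the black-and-steel leveller, the milk jug and the espresso cup standing where they are.

Things in the scene. Friction and masses are not known exactly. Their poses are not given: they have to be found in the camera images.
- board: fixed raised bar board of pale wood, 250 (its x, away from the robot) x 300 (its y) mm, flat top 40 mm above the counter; origin at the centre of its underside, at counter height; its y axis runs along its long side, towards the left edge as the robot sees it. It is turned up to about 12 degrees from the robot's axes. The capsules and the leveller stand on its top in four separate rows side by side in x (rows about 60 mm apart), one thing to a row, each row running along y.
- tray: fixed open stainless tray, 270 (its x) x 130 (its y) mm, 30 mm high, walls and floor 3 mm; it stands on the counter with a long side against either the left (+y) or the right (-y) edge of the board (2 mm gap, centre 217 mm from the board's centre along the board's y axis, same turn as the board), its rim 10 mm below the board's top; origin at the centre of its underside
- red_center (a point): centre (half-way up) of the used red coffee capsule, a loose plastic cup-shaped piece of about 16 g standing wide end down on the board: 28 mm tall, foot flange 37 mm across and 3 mm thick, above it a cone 31 mm across narrowing to 25 mm
- blue_center (a point): centre (half-way up) of the used blue coffee capsule, a loose plastic cup-shaped piece of about 16 g standing wide end down on the board: 28 mm tall, foot flange 37 mm across and 3 mm thick, above it a cone 31 mm across narrowing to 25 mm
- green_center (a point): centre (half-way up) of the used green coffee capsule, a loose plastic cup-shaped piece of about 16 g standing wide end down on the board: 28 mm tall, foot flange 37 mm across and 3 mm thick, above it a cone 31 mm across narrowing to 25 mm
- leveller_center (a point): centre (half-way up) of the coffee leveller, a loose round puck standing on the board, steel below and black above, 53 mm across, 45 mm tall, 300 g; to be left alone
- jug: loose steel milk jug with a handle, 72 mm across at the rim, 95 mm tall, standing on the counter beside the board's edge that is opposite to the tray; origin at the centre of its underside; to be left alone
- cup: loose white espresso cup, 62 mm across, 58 mm tall, standing on the counter beyond the board's far edge (+x); origin at the centre of its underside; to be left alone

How it is judged:
By the outcome, as a careful person would: the job done as asked, in the order asked, and still so for the second after the job is handed in, with the robot touching nothing.
It also fails if it takes over 58 s, if anything falls off the work surface, if the arm or the gripper's body presses on something with over 40 N, if the wrist force passes 120 N, or if a joint passes its speed limit or range.

## Robot

A 6-joint arm with a two-finger parallel gripper is mounted at the origin on the work surface. World frame = base frame: x ahead of the robot, y to its left, z up, the work surface at z = 0. Lengths are in m, angles in rad, forces in N, time in s.
With the tool pointing down it reaches from about 0.25 to 0.775 m from the base axis. Payload 4 kg.
Tool frame: the origin (TCP) lies on the front face of the gripper's body, between the roots of the fingers; the fingertips stand env.nose_length ahead of it and the grasp point (between the pads) lies 78 mm ahead of it (env.nose_length is the distance from the TCP to the fingertips, in m); z points along the fingers, y is the line along which they close (so a half turn about z gives the same grasp; the last joint's range is limited). The gripper opens to 94 mm and grips with 3 to 60 N. Pads are 16 mm wide; open, the fingers measure 119 mm over their backs; the gripper's body (75 mm by 177 mm) begins 78 mm behind the grasp point.
Start: joints at [-1.215, 0.087, 1.371, -0, 1.684, -0.103], TCP at [0.244, -0.493, 0.303] pointing down, gripper open.
Joint ranges: [-3.1, 3.1], [-0.76, 2.03], [0.27, 2.55], [-1.08, 4.22], [0.17, 2.65], [-2.57, 2.57]. Speed limits (rad/s): [2.79, 2.79, 3.14, 3.14, 3.14, 3.14].

## Interface

Orientations are given as a unit quaternion [x, y, z, w].
In Python, from plant import env, cams, silhouettes, mark_of gives the robot as it stands. The module is installed in compiled form; this text tells all that it offers.
- The arm moves only by the tool move_arm, never from a script. Its argument "deltas" is a list of rows, each a list of 7 numbers: the turn, a rotation vector about the tool's x, y, z in degrees, then the shift along the tool's x, y, z in m, then the finger opening in m, from 0 to 0.094. In form: [[ax, ay, az, x, y, z, gripper], ...]. A call has 1 to 8 rows; each row shifts and turns the commanded pose from where the row before left it, along the tool's axes as they then stand; what a row does not reach is not made up. A row lasts 1/12 s, in which the tool goes at most 41.7 mm and 7.16 degrees, less where a joint would pass 70% of its speed; a pose out of reach is approached as far as the arm can. A call is refused whole if a number of a shift passes 0.0417 or a number of a turn 7.16, either way. A call with a gripper value outside its range is refused whole. The fingers move at their own pace and stop on an object; "newtons" is the grip in N (left out, the last holds). Time passes only in rows, so rows that do not move let the fingers close. It gives the time, the measured TCP pose, the force, the opening and the grip force at its end, in the units of the state.
- env.get_state(): the state, without advancing time (a new reading comes with each control period).
- cams.read_camera(name): name is "side" or "top"; returns a dict with "color" (400x640x3 uint8, red, green, blue), "camera_matrix" (3x3 intrinsics, pixels), "R" (3x3) and "t" (3): a world point X has camera coordinates R X + t. Camera axes: x right, y down, z forward; pixel columns grow to the right and rows downward; lengths in m; the calibration is good to about 2 mm. A picture is of the moment at which its call begins. There is no depth.
- env.job_done(): hands the job in; it is judged then, once.
Trained networks look in a picture, given as the dict that the camera call returned (one of the last four; its "shot" number tells which), for a name from the list of things; names that differ only in an ending like _2 or _b are one class to them, and where a whole thing is asked for, a point or a joint stands for the part that bears it (a point fixed in the world has none). Each returns a list of dicts, best first, with "conf" (0 to 1); they miss things now and then, are a little off and sometimes report something else, mostly with a low value. They report only what shows in the picture. A call takes as long as a camera call.
- silhouettes(picture, thing): "mask" (400x640 bool, what is visible of it).
- mark_of(picture, thing): "xyz" ([x, y, z] in m, in world coordinates, good to about 4 mm: a listed point, or the origin of a listed thing).
The state is a dict: "clock": time; "joints": joint angles; "qvel": joint speeds; "tau": joint torques, N m; "eef_pos": TCP position; "eef_rot": TCP orientation; "force": force on the tool from outside, world axes, zero at the start; "wrist_torque": the same for the moment, N m; "width": opening from 0.0 (shut) to 1.0 (fully open); "grasp_force": force on a finger pad.
Only numpy, scipy, OpenCV 4.12 (cv2) and the standard library are available. Lean on these libraries where they do the work, as an engineer would, in place of code of your own. Each camera call takes 0.05 s, during which the arm holds its last target. There are 200 camera calls.

## Working session

There is one attempt and no reset: what is moved stays moved. The work goes in short steps, Python scripts to look and compute and a tool call to move; the robot and the scene stay as the last step left them, time stands still between calls to the robot, and variables do not carry over. Pictures are saved under pics/ and viewed, at most 10 in all, crops included, and the job is handed in when it is done.

Besides the shell and the picture viewer there is one more tool, called after "Emit:" by a JSON object that holds its "name" and its "arguments". move_arm: Moves the arm, as the interface text tells. Its arguments: {"type":"object","properties":{"deltas":{"type":"array","items":{"type":"array","items":{"type":"number"}}},"newtons":{"type":"number"}},"required":["deltas"]}

```bash
mkdir -p pics
cat > look.py <<'E'
from plant import env, cams, silhouettes, mark_of
import cv2, numpy as np
def look(tag, things=("board","tray","red_center","blue_center","green_center","leveller_center","jug","cup"), save=True):
    for n in ("top","side"):
        p=cams.read_camera(n)
        if save: cv2.imwrite(f"pics/{tag}_{n}.png",p["color"][:,:,::-1])
        for t in things:
            r=mark_of(p,t)
            print(n,t,[(np.round(d["xyz"],3).tolist(),round(d["conf"],2)) for d in r[:2]])
            if t=="board":
                m=silhouettes(p,t)
                if m:
                    m=m[0]["mask"].astype(np.uint8)
                    c=max(cv2.findContours(m,0,2)[0],key=cv2.contourArea)
                    q=cv2.boxPoints(cv2.minAreaRect(c)) if n=="top" else cv2.approxPolyDP(cv2.convexHull(c),6,True)[:,0]
                    K,R,T=p["camera_matrix"],p["R"],p["t"]
                    C=-R.T@T
                    for u,v in q:
                        d=R.T@np.linalg.solve(K,[u,v,1]); print("  px",int(u),int(v),"z40:",np.round(C+d*(.04-C[2])/d[2],3)[:2])
E
python3 - <<'E'
from look import *
s=env.get_state();print(env.nose_length,{k:np.round(v,3).tolist() for k,v in s.items()})
look("a")
E
```

```text
0.0972 {'clock': 0.0, 'joints': [-1.215, 0.088, 1.372, -0.0, 1.684, -0.103], 'qvel': [0.001, 0.0, 0.001, 0.001, -0.001, 0.001], 'tau': [-0.0, -34.019, -30.243, 0.072, 0.033, -0.0], 'eef_pos': [0.243, -0.493, 0.301], 'eef_rot': [0.974, 0.227, -0.0, -0.001], 'force': [0.186, 0.431, -0.655], 'wrist_torque': [0.001, 0.012, -0.021], 'grasp_force': 0.0, 'width': 1.003}
top board []
  px 210 160 z40: [0.658 0.213]
  px 356 131 z40: [ 0.725 -0.088]
  px 380 252 z40: [ 0.474 -0.135]
  px 234 281 z40: [0.416 0.157]
top tray [([0.609, -0.177, 0.002], 0.96), ([0.739, 0.168, 0.002], 0.58)]
top red_center [([0.642, 0.132, 0.053], 0.51)]
top blue_center [([0.528, 0.071, 0.055], 0.76)]
top green_center [([0.462, 0.077, 0.055], 0.71), ([0.741, 0.168, 0.001], 0.39)]
top leveller_center [([0.607, -0.01, 0.063], 0.55)]
top jug [([0.529, 0.248, 0.001], 0.87)]
top cup [([0.74, 0.166, 0.0], 0.69)]
side board [([0.571, 0.037, 0.001], 0.72)]
  px 305 163 z40: [ 0.717 -0.084]
  px 421 179 z40: [ 0.477 -0.132]
  px 405 301 z40: [0.414 0.175]
  px 258 274 z40: [0.65  0.223]
side tray [([0.611, -0.176, 0.0], 0.71), ([0.736, 0.162, 0.003], 0.22)]
side red_center [([0.642, 0.13, 0.055], 0.86)]
side blue_center [([0.642, 0.132, 0.055], 0.61), ([0.532, 0.07, 0.054], 0.55)]
side green_center [([0.465, 0.082, 0.056], 0.54)]
side leveller_center [([0.604, -0.01, 0.064], 0.84)]
side jug [([0.526, 0.246, 0.004], 0.61), ([0.466, 0.079, 0.059], 0.23)]
side cup [([0.738, 0.162, 0.001], 0.64)]
```

View pics/a_top.png

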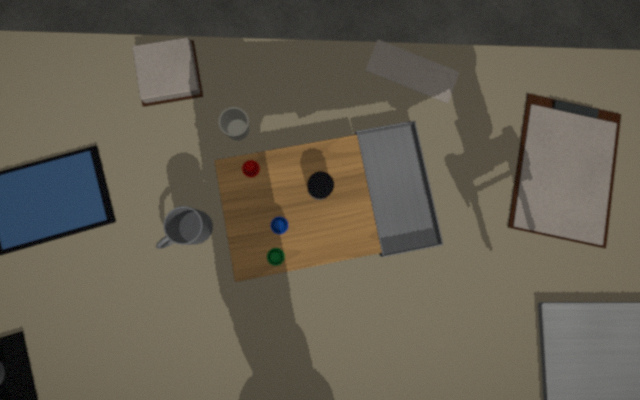

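View pics/a_side.png

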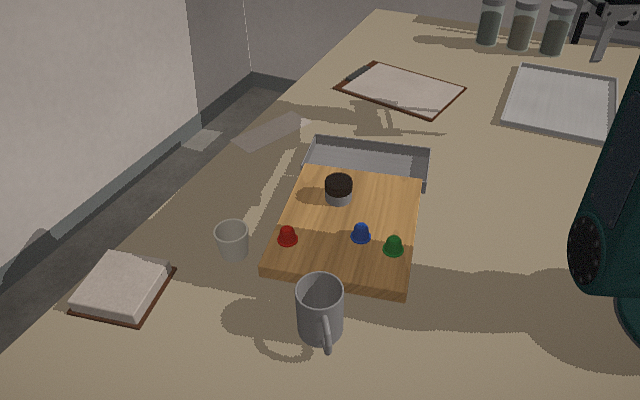

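The top view shows the tray against the right edge (−y, about px 400,190). Red (250,168), blue (279,225) and green (275,257) are on the left half of the board, and the leveller is at (320,184). The jug is on the left at (185,226), and the cup is beyond the far edge at (234,122). The side view agrees. The board yaw is about 10.6°. I'll turn the tool so that its y axis lies along board x and push with a narrow two-finger cradle.

Emit:
{"name": "move_arm", "arguments": {"deltas": [[0, 0, -7.1, 0, 0, 0, 0.016], [0, 0, -7.1, 0, 0, 0, 0.016], [0, 0, -7.1, 0, 0, 0, 0.016], [0, 0, -7.1, 0, 0, 0, 0.016], [0, 0, -7.1, 0, 0, 0, 0.016], [0, 0, -7.1, 0, 0, 0, 0.016], [0, 0, -7.1, 0, 0, 0, 0.016], [0, 0, -7.1, 0, 0, 0, 0.016]]}}

```text
clock: 1.67
eef_pos: [0.2436, -0.4931, 0.3027]
eef_rot: [0.746, 0.665, -0.0, 0.0]
force: [0.2, -0.3, 1.1]
width: 0.47
grasp_force: 0.0
```

Emit:
{"name": "move_arm", "arguments": {"deltas": [[0, 0, -7.1, 0, 0, 0, 0.016], [0, 0, -7.1, 0, 0, 0, 0.016], [0, 0, -3.4, 0, 0, 0, 0.016], [0, 0, 0, 0, 0, 0, 0.016], [0, 0, 0, 0, 0, 0, 0.016]]}}

```text
clock: 2.08
eef_pos: [0.2436, -0.4931, 0.3027]
eef_rot: [0.639, 0.769, -0.0, 0.0]
force: [-0.4, 0.7, -0.2]
width: 0.174
grasp_force: 0.0
```

```bash
cat > rel.py <<'E'
from look import *
from scipy.spatial.transform import Rotation as Ro
s=env.get_state();R=Ro.from_quat(s["eef_rot"]).as_matrix();p=np.array(s["eef_pos"])
print("t",s["clock"],"pos",p.round(4),"w",s["width"],"F",np.round(s["force"],1),"j",np.round(s["joints"],2))
print("tool y angle",np.degrees(np.arctan2(R[1,1],R[0,1])), "z",R[:,2].round(3))
ex=np.array([.983,.184]);ey=np.array([-.184,.983])
d=p[:2]-[.570,.037];print("board frame tool",(d@ex).round(4),(d@ey).round(4),"tip z",p[2]-env.nose_length)
E
python3 rel.py
python3 - <<'E'
from look import *
K=("tray","board","red_center","blue_center","green_center","leveller_center")
L={}
for i in range(4):
  for n in("top","side"):
    p=cams.read_camera(n)
    for t in K:
      for d in mark_of(p,t)[:1]: L.setdefault(t,[]).append(d["xyz"])
o=np.array([.570,.037])
for t in K:
  m=np.median(L[t],0);d=m[:2]-o;print(t,m.round(4),"board",(d@[.983,.184]).round(4),(d@[-.184,.983]).round(4))
E
```

```text
t 2.0833 pos [ 0.2436 -0.4931  0.3027] w 0.173635633976242 F [-0.4  0.7 -0.2] j [-1.22  0.09  1.37  0.    1.68 -1.4 ]
tool y angle 10.587700574445359 z [ 0. -0. -1.]
board frame tool -0.4184 -0.4611 tip z 0.20550988328913294
tray [ 0.6123 -0.1763  0.0016] board 0.0023 -0.2174
board [ 0.5697  0.0361 -0.0012] board -0.0005 -0.0008
red_center [0.6423 0.1306 0.054 ] board 0.0883 0.0788
blue_center [0.529  0.0714 0.0538] board -0.034 0.0414
green_center [0.4644 0.0794 0.0568] board -0.0961 0.0611
leveller_center [ 0.6066 -0.0078  0.0663] board 0.0277 -0.0508
```

Emit:
{"name": "move_arm", "arguments": {"deltas": [[0, 0, 0, 0.029, 0.0254, 0, 0.016], [0, 0, 0, 0.029, 0.0254, 0, 0.016], [0, 0, 0, 0.029, 0.0254, 0, 0.016], [0, 0, 0, 0.029, 0.0254, 0, 0.016], [0, 0, 0, 0.029, 0.0254, 0, 0.016], [0, 0, 0, 0.029, 0.0254, 0, 0.016], [0, 0, 0, 0.029, 0.0254, 0, 0.016], [0, 0, 0, 0.029, 0.0254, 0, 0.016]]}}

```text
clock: 5.55
eef_pos: [0.4008, -0.2257, 0.303]
eef_rot: [0.638, 0.77, 0.0, 0.001]
force: [0.3, -0.1, -1.5]
width: 0.175
grasp_force: 0.0
```

Emit:
{"name": "move_arm", "arguments": {"deltas": [[0, 0, 0, 0.029, 0.0254, 0, 0.016], [0, 0, 0, 0.029, 0.0254, 0, 0.016], [0, 0, 0, 0.029, 0.0254, 0, 0.016], [0, 0, 0, 0.029, 0.0254, 0, 0.016], [0, 0, 0, 0.029, 0.0254, 0, 0.016], [0, 0, 0, 0.029, 0.0254, 0, 0.016], [0, 0, 0, 0.029, 0.0254, 0, 0.016], [0, 0, 0, 0.029, 0.0254, 0, 0.016]]}}

```text
clock: 6.22
eef_pos: [0.5575, 0.0401, 0.3028]
eef_rot: [0.638, 0.77, 0.0, 0.0]
force: [0.9, -0.6, 0.5]
width: 0.168
grasp_force: 0.0
```

Emit:
{"name": "move_arm", "arguments": {"deltas": [[0, 0, 0, 0.029, 0.0254, 0, 0.016], [0, 0, 0, 0.029, 0.0254, 0, 0.016], [0, 0, 0, 0.029, 0.0254, 0, 0.016], [0, 0, 0, 0.029, 0.0254, 0, 0.016], [0, 0, 0, 0, 0, 0, 0.016], [0, 0, 0, 0, 0, 0, 0.016]]}}

```text
clock: 6.72
eef_pos: [0.6355, 0.1727, 0.3008]
eef_rot: [0.637, 0.771, -0.001, -0.001]
force: [0.2, -0.5, 0.3]
width: 0.167
grasp_force: 0.0
```

```bash
python3 rel.py
```

```text
t 6.7167 pos [0.6355 0.1727 0.3008] w 0.1672475284253089 F [ 0.2 -0.5  0.3] j [ 0.18  0.33  1.08 -0.    1.73 -0.01]
tool y angle 10.859246876279753 z [-0.003 -0.001 -1.   ]
board frame tool 0.0894 0.1214 tip z 0.20361296018867608
```

Emit:
{"name": "move_arm", "arguments": {"deltas": [[0, 0, 0, 0, 0, 0.035, 0.016], [0, 0, 0, 0, 0, 0.035, 0.016], [0, 0, 0, 0, 0, 0.035, 0.016], [0, 0, 0, 0, 0, 0.03, 0.016], [0, 0, 0, 0, 0, 0.021, 0.016], [0, 0, 0, 0, 0, 0, 0.016], [0, 0, 0, 0, 0, 0, 0.016]]}}

```text
clock: 7.3
eef_pos: [0.6343, 0.1695, 0.146]
eef_rot: [0.639, 0.769, -0.001, -0.001]
force: [0.0, -0.4, -0.0]
width: 0.17
grasp_force: 0.0
```

```bash
python3 rel.py; python3 -c "
from look import *
for n in('top','side'):
  p=cams.read_camera(n);cv2.imwrite(f'pics/b_{n}.png',p['color'][:,:,::-1])
a=cv2.imread('pics/b_top.png')[90:290,150:450];b=cv2.imread('pics/b_side.png')[110:310,200:500]
cv2.imwrite('pics/b.png',cv2.resize(np.vstack([a,b]),None,fx=1.45,fy=1.45))"
```

```text
t 7.3 pos [0.6343 0.1695 0.146 ] w 0.17038534209716555 F [ 0.  -0.4 -0. ] j [ 0.17  0.4   1.31 -0.    1.44 -0.01]
tool y angle 10.600831035992114 z [-0.003 -0.001 -1.   ]
board frame tool 0.0876 0.1184 tip z 0.04883824690321391
```

View pics/b.png

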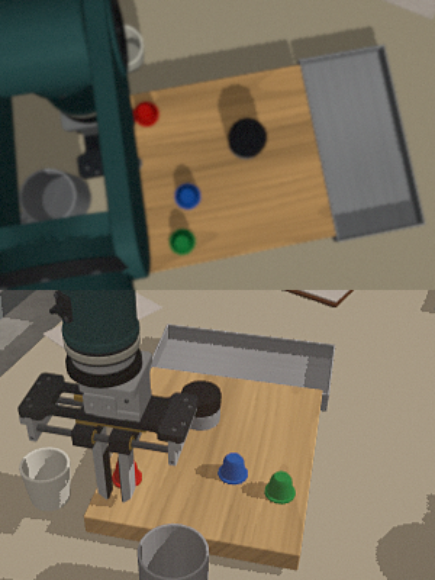

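The fingers stand behind the red capsule (crop: fingers ~115,470, red ~130,470), so I start the first sweep.

Emit:
{"name": "move_arm", "arguments": {"deltas": [[0, 0, 0, -0.006, 0, 0.003, 0.016], [0, 0, 0, -0.006, 0.001, 0, 0.016], [0, 0, 0, -0.01, 0, 0, 0.016], [0, 0, 0, -0.012, 0, 0, 0.016], [0, 0, 0, -0.012, 0, 0, 0.016], [0, 0, 0, -0.012, 0, 0, 0.016], [0, 0, 0, -0.012, 0, 0, 0.016], [0, 0, 0, -0.012, 0, 0, 0.016]]}}

```text
clock: 8.07
eef_pos: [0.6519, 0.0894, 0.1443]
eef_rot: [0.638, 0.77, 0.001, 0.0]
force: [-0.7, 2.9, 3.7]
width: 0.168
grasp_force: 1.7
```

```bash
python3 rel.py; python3 -c "
from look import *
p=cams.read_camera('top');print(mark_of(p,'red_center'))
p=cams.read_camera('side');print(mark_of(p,'red_center'))"
```

```text
t 8.0667 pos [0.6519 0.0894 0.1443] w 0.16791296834157865 F [-0.7  2.9  3.7] j [ 0.05  0.4   1.31  0.    1.43 -0.14]
tool y angle 10.664919888802165 z [ 0.001  0.001 -1.   ]
board frame tool 0.0901 0.0365 tip z 0.047148585190106465
[]
[{'xyz': [0.6525, 0.064, 0.0533], 'conf': 0.7}]
```

Emit:
{"name": "move_arm", "arguments": {"deltas": [[0, 0, 0, -0.012, 0, 0, 0.016], [0, 0, 0, -0.012, 0, 0, 0.016], [0, 0, 0, -0.012, 0, 0, 0.016], [0, 0, 0, -0.012, 0, 0, 0.016], [0, 0, 0, -0.012, 0, 0, 0.016], [0, 0, 0, -0.012, 0, 0, 0.016], [0, 0, 0, -0.012, 0, 0, 0.016], [0, 0, 0, -0.012, 0, 0, 0.016]]}}

```text
clock: 8.93
eef_pos: [0.6694, -0.0052, 0.1437]
eef_rot: [0.638, 0.77, 0.0, 0.0]
force: [-0.3, 0.1, 0.4]
width: 0.17
grasp_force: 0.1
```

Emit:
{"name": "move_arm", "arguments": {"deltas": [[0, 0, 0, -0.012, 0, 0, 0.016], [0, 0, 0, -0.012, 0, 0, 0.016], [0, 0, 0, -0.012, 0, 0, 0.016], [0, 0, 0, -0.012, 0, 0, 0.016], [0, 0, 0, -0.012, 0, 0, 0.016], [0, 0, 0, -0.012, 0, 0, 0.016], [0, 0, 0, -0.012, 0, 0, 0.016], [0, 0, 0, -0.012, 0, 0, 0.016]]}}

```text
clock: 9.6
eef_pos: [0.6873, -0.0993, 0.1438]
eef_rot: [0.638, 0.77, -0.0, 0.0]
force: [-0.3, -0.0, 0.7]
width: 0.167
grasp_force: 0.0
```

Emit:
{"name": "move_arm", "arguments": {"deltas": [[0, 0, 0, -0.008, 0, 0, 0.016], [0, 0, 0, 0, 0, 0, 0.016], [0, 0, 0, 0, 0, 0, 0.016]]}}

```text
clock: 9.85
eef_pos: [0.6885, -0.1064, 0.1435]
eef_rot: [0.639, 0.77, 0.0, -0.0]
force: [-0.7, 0.3, 0.3]
width: 0.171
grasp_force: 0.0
```

```bash
python3 rel.py; python3 -c "
from look import *
for n in('top','side'):
  p=cams.read_camera(n);cv2.imwrite(f'pics/c_{n}.png',p['color'][:,:,::-1])
  for t in('red_center','leveller_center'): print(t,mark_of(p,t)[:1])
a=cv2.imread('pics/c_top.png')[90:290,150:450];b=cv2.imread('pics/c_side.png')[110:310,200:500]
cv2.imwrite('pics/c.png',cv2.resize(np.vstack([a,b]),None,fx=1.45,fy=1.45))"
```

```text
t 9.85 pos [ 0.6885 -0.1064  0.1435] w 0.17057029683510763 F [-0.7  0.3  0.3] j [-0.23  0.48  1.2   0.    1.46 -0.42]
tool y angle 10.63984870500144 z [-0.  0. -1.]
board frame tool 0.0901 -0.1628 tip z 0.046328610063342726
red_center []
leveller_center [{'xyz': [0.6103, -0.0078, 0.0641], 'conf': 0.59}]
red_center [{'xyz': [0.6882, -0.1442, 0.0181], 'conf': 0.41}]
leveller_center [{'xyz': [0.6043, -0.0103, 0.0695], 'conf': 0.72}]
```

View pics/c.png

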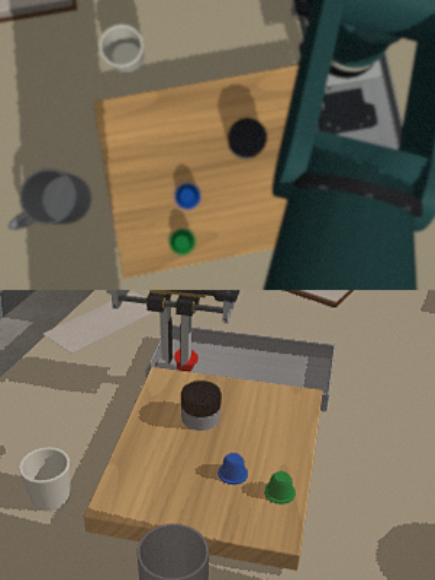

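Red has gone over the edge into the tray (crop ~185,360) and the leveller hasn't moved. Next is blue.

Emit:
{"name": "move_arm", "arguments": {"deltas": [[0, 0, 0, 0, 0, -0.028, 0.016], [0, 0, 0, 0, 0, -0.028, 0.016], [0, 0, 0, 0, 0, -0.028, 0.016], [0, 0, 0, 0, 0, 0, 0.016], [0, 0, 0, 0.035, -0.018, 0, 0.016], [0, 0, 0, 0.035, -0.018, 0, 0.016], [0, 0, 0, 0.035, -0.018, 0, 0.016], [0, 0, 0, 0.035, -0.018, 0, 0.016]]}}

```text
clock: 10.82
eef_pos: [0.5903, 0.0196, 0.2268]
eef_rot: [0.638, 0.77, -0.0, -0.0]
force: [-0.5, 1.0, 1.2]
width: 0.176
grasp_force: 0.0
```

Emit:
{"name": "move_arm", "arguments": {"deltas": [[0, 0, 0, 0.035, -0.018, 0, 0.016], [0, 0, 0, 0.035, -0.018, 0, 0.016], [0, 0, 0, 0.033, -0.018, 0, 0.016], [0, 0, 0, 0, 0, 0, 0.016], [0, 0, 0, 0, 0, 0, 0.016]]}}

```text
clock: 11.23
eef_pos: [0.5184, 0.1111, 0.2276]
eef_rot: [0.637, 0.771, -0.0, 0.0]
force: [0.8, -0.4, -0.1]
width: 0.17
grasp_force: 0.0
```

```bash
python3 rel.py; python3 -c "
from look import *
p=cams.read_camera('side')
for t in('red_center','blue_center'): print(mark_of(p,t)[:2])"
```

```text
t 11.2333 pos [0.5184 0.1111 0.2276] w 0.1698174252967296 F [ 0.8 -0.4 -0.1] j [ 0.1   0.07  1.54 -0.    1.53 -0.09]
tool y angle 10.90396568127164 z [ 0. -0. -1.]
board frame tool -0.0371 0.0823 tip z 0.13037928980291452
[{'xyz': [0.6933, -0.1438, 0.0178], 'conf': 0.41}, {'xyz': [0.532, 0.0707, 0.0518], 'conf': 0.24}]
[{'xyz': [0.5332, 0.0708, 0.0514], 'conf': 0.68}]
```

Emit:
{"name": "move_arm", "arguments": {"deltas": [[0, 0, 0, 0, 0, 0.03, 0.016], [0, 0, 0, 0, 0, 0.03, 0.016], [0, 0, 0, 0, 0, 0.023, 0.016], [0, 0, 0, 0, 0, 0, 0.016], [0, 0, 0, -0.006, 0, 0, 0.016], [0, 0, 0, -0.01, 0, 0, 0.016], [0, 0, 0, -0.012, 0, 0, 0.016], [0, 0, 0, -0.012, 0, 0, 0.016]]}}

```text
clock: 12.05
eef_pos: [0.5284, 0.0686, 0.1467]
eef_rot: [0.638, 0.77, 0.001, 0.002]
force: [0.1, 0.2, 0.4]
width: 0.169
grasp_force: 0.1
```

```bash
python3 rel.py; python3 -c "
from look import *
p=cams.read_camera('side')
for t in('blue_center',): print(mark_of(p,t)[:2])"
```

```text
t 12.05 pos [0.5284 0.0686 0.1467] w 0.1694114267072138 F [0.1 0.2 0.4] j [ 0.02  0.13  1.64 -0.    1.37 -0.16]
tool y angle 10.663486539770059 z [ 0.004 -0.    -1.   ]
board frame tool -0.0351 0.0388 tip z 0.049495008884076166
[{'xyz': [0.5336, 0.0462, 0.0551], 'conf': 0.45}]
```

Emit:
{"name": "move_arm", "arguments": {"deltas": [[0, 0, 0, -0.012, -0.001, 0.001, 0.016], [0, 0, 0, -0.012, -0.001, 0.001, 0.016], [0, 0, 0, -0.012, 0, 0, 0.016], [0, 0, 0, -0.012, 0, 0, 0.016], [0, 0, 0, -0.012, 0, 0, 0.016], [0, 0, 0, -0.012, 0, 0, 0.016], [0, 0, 0, -0.012, 0, 0, 0.016], [0, 0, 0, -0.012, 0, 0, 0.016]]}}

```text
clock: 12.82
eef_pos: [0.5434, -0.0251, 0.1438]
eef_rot: [0.638, 0.77, 0.001, 0.0]
force: [-0.8, 3.4, 6.0]
width: 0.171
grasp_force: 3.0
```

Emit:
{"name": "move_arm", "arguments": {"deltas": [[0, 0, 0, -0.012, 0, 0, 0.016], [0, 0, 0, -0.012, 0, 0, 0.016], [0, 0, 0, -0.012, 0, 0, 0.016], [0, 0, 0, -0.012, 0, 0, 0.016], [0, 0, 0, -0.012, 0, 0, 0.016], [0, 0, 0, -0.012, 0, 0, 0.016], [0, 0, 0, -0.012, 0, 0, 0.016], [0, 0, 0, -0.012, 0, 0, 0.016]]}}

```text
clock: 13.48
eef_pos: [0.5608, -0.1204, 0.1431]
eef_rot: [0.638, 0.77, -0.0, 0.001]
force: [-0.0, 0.2, -0.4]
width: 0.17
grasp_force: 0.0
```

Emit:
{"name": "move_arm", "arguments": {"deltas": [[0, 0, 0, -0.012, 0, 0, 0.016], [0, 0, 0, 0, 0, 0, 0.016], [0, 0, 0, 0, 0, 0, 0.016]]}}

```text
clock: 13.73
eef_pos: [0.5624, -0.1317, 0.1418]
eef_rot: [0.639, 0.769, -0.0, -0.001]
force: [0.1, 0.8, -0.4]
width: 0.172
grasp_force: 0.0
```

```bash
python3 rel.py; python3 -c "
from look import *
for n in('top','side'):
  p=cams.read_camera(n)
  for t in('blue_center','green_center','leveller_center'): print(t,[(d['xyz'],d['conf']) for d in mark_of(p,t)[:2]])"
```

```text
t 13.7333 pos [ 0.5624 -0.1317  0.1418] w 0.1717597769935455 F [ 0.1  0.8 -0.4] j [-0.33  0.23  1.53 -0.    1.38 -0.51]
tool y angle 10.594137390355064 z [-0.002  0.    -1.   ]
board frame tool -0.0385 -0.1644 tip z 0.04461445766925749
blue_center []
green_center [([0.4631, 0.0759, 0.0551], 0.62)]
leveller_center [([0.6113, -0.0109, 0.065], 0.75)]
blue_center [([0.5788, -0.1505, 0.0167], 0.59)]
green_center [([0.5695, 0.0348, -0.0013], 0.55)]
leveller_center [([0.6081, -0.0084, 0.0663], 0.92)]
```

Emit:
{"name": "move_arm", "arguments": {"deltas": [[0, 0, 0, 0, 0, -0.028, 0.016], [0, 0, 0, 0, 0, -0.028, 0.016], [0, 0, 0, 0, 0, -0.028, 0.016], [0, 0, 0, 0, 0, 0, 0.016], [0, 0, 0, 0.038, -0.008, 0, 0.016], [0, 0, 0, 0.038, -0.008, 0, 0.016], [0, 0, 0, 0.038, -0.008, 0, 0.016], [0, 0, 0, 0.038, -0.008, 0, 0.016]]}}

```text
clock: 14.8
eef_pos: [0.5022, 0.0141, 0.226]
eef_rot: [0.638, 0.77, -0.0, -0.0]
force: [0.9, 0.7, -0.2]
width: 0.172
grasp_force: 0.0
```

Emit:
{"name": "move_arm", "arguments": {"deltas": [[0, 0, 0, 0.038, -0.009, 0, 0.016], [0, 0, 0, 0.038, -0.009, 0, 0.016], [0, 0, 0, 0.037, -0.008, 0, 0.016], [0, 0, 0, 0, 0, 0, 0.016], [0, 0, 0, 0, 0, 0, 0.016]]}}

```text
clock: 15.22
eef_pos: [0.4558, 0.1206, 0.2264]
eef_rot: [0.636, 0.771, -0.0, 0.0]
force: [-0.4, -0.4, -0.6]
width: 0.174
grasp_force: 0.0
```

```bash
python3 rel.py; python3 -c "
from look import *
p=cams.read_camera('side')
for t in('green_center','blue_center'): print(mark_of(p,t)[:2])"
```

```text
t 15.2167 pos [0.4558 0.1206 0.2264] w 0.17382941113121225 F [-0.4 -0.4 -0.6] j [ 0.14 -0.06  1.67 -0.    1.53 -0.05]
tool y angle 10.941290290006274 z [ 0. -0. -1.]
board frame tool -0.0969 0.1032 tip z 0.12915486816693444
[{'xyz': [0.4646, 0.0821, 0.0537], 'conf': 0.74}]
[{'xyz': [0.5838, -0.1534, 0.0163], 'conf': 0.6}]
```

Emit:
{"name": "move_arm", "arguments": {"deltas": [[0, 0, 0, 0, 0, 0.03, 0.016], [0, 0, 0, 0, 0, 0.03, 0.016], [0, 0, 0, 0, 0, 0.022, 0.016], [0, 0, 0, 0, 0, 0, 0.016], [0, 0, 0, -0.006, 0, 0, 0.016], [0, 0, 0, -0.01, 0, 0, 0.016], [0, 0, 0, -0.012, 0, 0, 0.016], [0, 0, 0, -0.012, 0, 0, 0.016]]}}

```text
clock: 16.03
eef_pos: [0.4659, 0.0782, 0.1472]
eef_rot: [0.638, 0.77, 0.001, 0.002]
force: [0.7, 0.6, -0.4]
width: 0.172
grasp_force: 0.0
```

```bash
python3 rel.py; python3 -c "
from look import *
p=cams.read_camera('side')
for t in('green_center',): print(mark_of(p,t)[:2])"
```

```text
t 16.0333 pos [0.4659 0.0782 0.1472] w 0.17225214528500588 F [ 0.7  0.6 -0.4] j [ 0.05 -0.    1.78 -0.    1.36 -0.14]
tool y angle 10.65392712927224 z [ 0.005 -0.    -1.   ]
board frame tool -0.0947 0.0597 tip z 0.049970665043574655
[{'xyz': [0.4672, 0.0607, 0.0594], 'conf': 0.77}]
```

Emit:
{"name": "move_arm", "arguments": {"deltas": [[0, 0, 0, -0.01, -0.001, 0.001, 0.016], [0, 0, 0, -0.012, -0.001, 0.001, 0.016], [0, 0, 0, -0.012, 0, 0.001, 0.016], [0, 0, 0, -0.012, 0, 0, 0.016], [0, 0, 0, -0.012, 0, 0, 0.016], [0, 0, 0, -0.012, 0, 0, 0.016]]}}

```text
clock: 16.63
eef_pos: [0.4764, 0.0107, 0.144]
eef_rot: [0.638, 0.77, 0.002, 0.001]
force: [-1.1, 4.3, 5.4]
width: 0.168
grasp_force: 3.3
```

```bash
python3 rel.py; python3 -c "
from look import *
p=cams.read_camera('side');cv2.imwrite('pics/d.png',cv2.resize(p['color'][110:310,200:500,::-1],None,fx=2,fy=2))
for t in('green_center',): print(mark_of(p,t)[:2])"
```

```text
t 16.6333 pos [0.4764 0.0107 0.144 ] w 0.16841924470365147 F [-1.1  4.3  5.4] j [-0.1   0.01  1.77  0.    1.35 -0.29]
tool y angle 10.714267621902984 z [ 0.004  0.002 -1.   ]
board frame tool -0.0968 -0.0087 tip z 0.04678780134496553
[{'xyz': [0.5683, 0.0379, 0.0013], 'conf': 0.61}, {'xyz': [0.4798, -0.0037, 0.059], 'conf': 0.59}]
```

View pics/d.png

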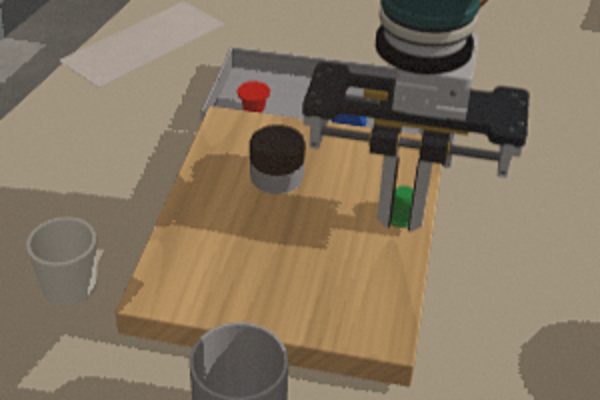

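Green sits in the cradle between the fingers (403,205). Red (253,95) and blue (350,118) are in the tray. I carry on with the sweep.

Emit:
{"name": "move_arm", "arguments": {"deltas": [[0, 0, 0, -0.012, 0, 0, 0.016], [0, 0, 0, -0.012, 0, 0, 0.016], [0, 0, 0, -0.012, 0, 0, 0.016], [0, 0, 0, -0.012, 0, 0, 0.016], [0, 0, 0, -0.012, 0, 0, 0.016], [0, 0, 0, -0.012, 0, 0, 0.016], [0, 0, 0, -0.012, 0, 0, 0.016], [0, 0, 0, -0.012, 0, 0, 0.016]]}}

```text
clock: 17.4
eef_pos: [0.4933, -0.0849, 0.1421]
eef_rot: [0.638, 0.77, 0.0, -0.0]
force: [0.0, 4.7, 6.0]
width: 0.174
grasp_force: 2.9
```

Emit:
{"name": "move_arm", "arguments": {"deltas": [[0, 0, 0, -0.012, 0, 0, 0.016], [0, 0, 0, -0.012, 0, 0, 0.016], [0, 0, 0, -0.012, 0, 0, 0.016], [0, 0, 0, -0.012, 0, 0, 0.016], [0, 0, 0, -0.012, 0, 0, 0.016], [0, 0, 0, 0, 0, 0, 0.016], [0, 0, 0, 0, 0, 0, 0.016]]}}

```text
clock: 17.98
eef_pos: [0.5037, -0.1438, 0.1408]
eef_rot: [0.639, 0.769, -0.0, -0.001]
force: [0.4, -0.2, -0.2]
width: 0.171
grasp_force: 0.0
```

Emit:
{"name": "move_arm", "arguments": {"deltas": [[0, 0, 0, 0, 0, -0.03, 0.016], [0, 0, 0, 0, 0, -0.03, 0.016], [0, 0, 0, 0, 0, -0.03, 0.016], [0, 0, 0, 0, -0.03, -0.02, 0.016], [0, 0, 0, 0, -0.03, -0.02, 0.016], [0, 0, 0, 0, -0.03, -0.02, 0.016], [0, 0, 0, 0, 0, 0, 0.016]]}}

```text
clock: 18.57
eef_pos: [0.4136, -0.16, 0.2965]
eef_rot: [0.639, 0.769, -0.0, 0.004]
force: [0.0, 0.5, 0.2]
width: 0.17
grasp_force: 0.0
```

```bash
python3 rel.py; python3 -c "
from look import *
look('e',('red_center','blue_center','green_center','leveller_center','jug','cup'))
a=cv2.imread('pics/e_top.png')[90:290,150:450];b=cv2.imread('pics/e_side.png')[110:310,200:500]
cv2.imwrite('pics/e.png',cv2.resize(np.vstack([a,b]),None,fx=1.45,fy=1.45))"
```

```text
t 18.5667 pos [ 0.4136 -0.16    0.2965] w 0.16971075535339514 F [0.  0.5 0.2] j [-0.5  -0.16  1.62 -0.    1.67 -0.68]
tool y angle 10.598526152800313 z [ 0.006 -0.005 -1.   ]
board frame tool -0.19 -0.1649 tip z 0.19929913790122517
top red_center [([0.695, -0.142, 0.016], 0.47)]
top blue_center [([0.574, -0.15, 0.016], 0.73)]
top green_center [([0.498, -0.17, 0.015], 0.63), ([0.53, 0.249, -0.0], 0.23)]
top leveller_center [([0.606, -0.008, 0.067], 0.65), ([0.496, -0.171, 0.016], 0.37)]
top jug [([0.529, 0.252, 0.0], 0.77), ([0.736, 0.168, -0.001], 0.18)]
top cup [([0.738, 0.169, 0.004], 0.84)]
side red_center [([0.692, -0.143, 0.017], 0.68)]
side blue_center [([0.58, -0.151, 0.016], 0.62)]
side green_center [([0.498, -0.166, 0.022], 0.52)]
side leveller_center [([0.605, -0.009, 0.068], 0.86)]
side jug [([0.529, 0.247, -0.002], 0.62)]
side cup [([0.737, 0.164, 0.001], 0.57)]
```

View pics/e.png

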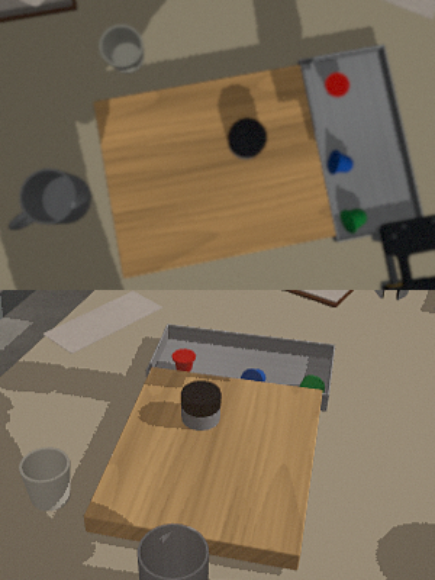

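All three capsules lie in the tray (top crop: red 337,84; blue 341,161; green 353,219). The leveller, jug and cup haven't moved, and the arm is clear of everything.

```bash
python3 -c "
from plant import env
print(env.job_done())"
```

```text
the job is handed in; nothing more can be done
None
```

The red, blue and green capsules were swept off the board into the tray in that order, the leveller, jug and cup were left standing where they were, and the job is handed in at about 19 s on the clock.

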